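# Hang the paddle boards on the hook, largest first

## Robot

A 6-joint arm with a two-finger parallel gripper is mounted at the origin on the work surface. World frame = base frame: x ahead of the robot, y to its left, z up, the work surface at z = 0. Lengths are in mm, angles in rad, forces in N, time in s.
With the tool pointing down it reaches from about 275 to 1000 mm from the base axis. Payload 8.4 kg.
Tool frame: the origin (TCP) lies between the finger pads; the fingertips stand 17 mm ahead of it and the grasp point (between the pads) lies 2 mm behind it (r.tcp_to_tips is the distance from the TCP to the fingertips, in mm); z points along the fingers, y is the line along which they close (so a half turn about z gives the same grasp; the last joint's range is limited). The gripper opens to 85 mm and grips with 20 to 120 N. Pads are 22 mm wide; open, the fingers measure 114 mm over their backs; the gripper's body (76 mm by 85 mm) begins 54 mm behind the grasp point. The pads swing forward as they close: fully open they stand 13 mm farther back than shut.
Start: joints at [-1.33, 0.353, 1.633, -0, 1.155, -0.002], TCP at [150.262, -606.671, 248.281] pointing down, gripper open.
Joint ranges: [-2.63, 2.63], [-0.92, 2.1], [0.06, 2.66], [-1.3, 4.44], [0, 2.69], [-3.02, 3.02]. Speed limits (rad/s): [2.22, 2.22, 2.79, 3.14, 3.14, 3.14].

## Interface

Orientations are given as [roll, pitch, yaw] about the fixed x, y, z axes, in that order (R = Rz(yaw) Ry(pitch) Rx(roll)).
In Python, from rig import r gives the robot as it stands. The module is installed in compiled form; this text tells all that it offers.
- The arm moves only by the tool apply_moves, never from a script. Its argument "series" is text: rows parted by semicolons, each of 7 numbers parted by spaces: the shift along the tool's x, y, z in cm, then the turn, a rotation vector about the tool's x, y, z in rad, then the gripper's target within -1 to 1 (shut at 1, half-way at 0, fully open at -1). In form: tx ty tz rx ry rz fingers; .... A call has exactly 10 rows; each row shifts and turns the commanded pose from where the row before left it, along the tool's axes as they then stand; what a row does not reach is not made up. A row lasts 1/12 s, in which the tool goes at most 41.7 mm and 7.16 degrees, less where a joint would pass 70% of its speed; a pose out of reach is approached as far as the arm can. A call with a gripper value outside its range is refused whole. The fingers move at their own pace and stop on an object; "squeeze" is the grip in N (left out, the last holds). Time passes only in rows, so rows that do not move let the fingers close, or fill a call up. It gives the time, the measured TCP pose, the force and the opening at its end, in the units of the state.
- r.sense(): the state, without advancing time (a new reading comes with each control period).
- r.grab_frame(name): name is "scene" or "top" or "wrist"; returns the picture (480x640x3 uint8, blue, green, red); there is no depth.
- r.camera_info(name): a dict with "K" (3x3 intrinsics, pixels), "extrinsics" (4x4, takes a point from camera to world coordinates). Camera axes: x right, y down, z forward; pixel columns grow to the right and rows downward; lengths in mm; the calibration is good to about 2 mm. A picture is of the moment at which its call begins: read the wrist's pose just before it. camera_info takes no time and is no camera call; for the wrist camera it gives the pose at the moment of the call.
- r.sign_off(): hands the job in, once; it reports no verdict.
The state is a dict: "clock": time; "qpos": joint angles; "qvel": joint speeds; "joint_efforts": joint torques, N m; "eef_pos": TCP position; "tcp_rot": TCP orientation; "contact_force": force on the tool from outside, world axes, zero at the start; "wrist_torque": the same for the moment, N m; "opening": opening from 0.0 (shut) to 1.0 (fully open).
Only numpy, scipy, OpenCV 4.12 (cv2) and the standard library are available. Lean on these libraries where they do the work, as an engineer would, in place of code of your own. Each camera call takes 0.05 s, during which the arm holds its last target. There are 200 camera calls.

## Task

Take the three wooden paddle boards out of the drying rack and hang them by their eyes on the one hook, the largest first, then the medium one, then the small one. Slide each one back along the bar and, before letting go, press it briefly home with a steady push of about 5 newtons, the large one against the rubber buffer of the stop and each next one flat against the board behind it; do all this gently, without shoving the stop along the bar, and leave everything else where it is.

Things in the scene. Friction and masses are not known exactly. Their poses are not given: they have to be found in the camera images.
- board_large_eye (a point): Large board: wooden paddle board on edge in a rack slot, handle up; origin: centre of its hanging eye. 22 mm thick (x); blade 160 mm wide (y), 150 mm tall (z up). Handle on the blade's middle 36 mm wide, 70 mm tall. Eye through it along x, 24 wide, 28 high, centre 190 mm above the foot, 30 below the handle's top, 40 above the blade's shoulders. 0.22 to 0.42 kg.
- board_medium_eye (a point): Medium board: wooden paddle board on edge in a rack slot, handle up; origin: centre of its hanging eye. 22 mm thick (x); blade 125 mm wide (y), 120 mm tall (z up). Handle on the blade's middle 42 mm wide, 70 mm tall. Eye through it along x, 24 wide, 28 high, centre 160 mm above the foot, 30 below the handle's top, 40 above the blade's shoulders. 0.15 to 0.29 kg.
- board_small_eye (a point): Small board: wooden paddle board on edge in a rack slot, handle up; origin: centre of its hanging eye. 22 mm thick (x); blade 90 mm wide (y), 90 mm tall (z up). Handle on the blade's middle 48 mm wide, 70 mm tall. Eye through it along x, 24 wide, 28 high, centre 130 mm above the foot, 30 below the handle's top, 40 above the blade's shoulders. 0.10 to 0.20 kg. Which board is in which slot varies.
- hook: hook stand fixed to the counter; origin: on the counter under the bar, z up (base x -90 to 100 mm, 120 mm wide, 12 mm thick). A round level steel bar, 10 mm diameter, runs along its x axis at y = 0, axis 270 mm above the origin, from a post at x = +75 mm to the free tip, which points to -x. A hanging board's eye centre is 9 mm below the bar's axis.
- hook_tip (a point): end of the hook's bar, where boards are threaded on towards the stand's +x; point: at x = -94 mm of the stand, on the level of the bar's axis. The bar ends at x = -99 mm in an upturned tip: from x = -85 mm outwards it rises, its highest point 14 mm above the bar's axis.
- stop: round metal stop collar (34 mm diameter, 14 mm long) on the hook's bar; origin: on the bar's axis at its front face (towards the tip), axes as the hook's; place varies by 20 mm. A black rubber buffer (29 mm diameter) is screwed out of that face by 1 to 31 mm: how far is not measured, feel for it. The collar stays under pushes up to about 7 N and slips back at about 9 N.
- rack: wooden dowel rack fixed to the counter; origin: centre of its underside, z up. Floor plate 186 (x) x 110 (y) x 14 mm; boards stand on it. Dowel pairs (16 mm diameter, at y = +-32 mm, up to 72 mm above the counter) bound four slots, 25 mm wide, centred at x = -61.5, -20.5, +20.5, +61.5 mm, open at both ends along y.
- plain_board: bystander: white plastic board without handle or eye, 22 x 130 x 110 mm (tall), in one of the rack's slots; origin at its foot.
- squash: bystander: half squash, 88 mm diameter, 48 mm tall, on the counter between rack and hook; origin underneath.
- sponge: bystander: sponge 75 x 50 x 30 mm on the counter between rack and hook; origin underneath.
- bowl: bystander: white bowl, 120 mm diameter, 55 mm tall; origin underneath.
- mug: bystander: mug, 76 mm diameter, 85 mm tall; origin underneath.
- bottle: bystander: clear bottle, 64 mm diameter, 190 mm tall; origin underneath.
- jar: bystander: amber jar, 72 mm diameter, 100 mm tall; origin underneath.
Mind the look-alikes: they are no part of the job. Leave any orange look-alike of the part that bears board_large_eye alone. What is shaped like the part that bears board_small_eye but blue or turquoise is not meant.

How it is judged (in metres and radians):
On the way, in this order (a step that is already met when the one before it is completed fails the run):
1. the large board, threaded on the bar, is pressed against the stop's buffer with more than 3 N for 0.2 s (y of board_large_eye in the frame of hook between -0.01 and 0.01 m and z of board_large_eye in the frame of hook between 0.254 and 0.284 m and x of board_large_eye in the frame of hook between -0.085 and 0.045 m and contact force between board_large and stop above 3 N), for 0.2 s.
2. the medium board, threaded on the bar, is pressed against the large one with more than 3 N for 0.2 s (y of board_medium_eye in the frame of hook between -0.01 and 0.01 m and z of board_medium_eye in the frame of hook between 0.254 and 0.284 m and x of board_medium_eye in the frame of hook between -0.085 and 0.045 m and contact force between board_medium and board_large above 3 N), for 0.2 s.
3. the small board, threaded on the bar, is pressed against the medium one with more than 3 N for 0.2 s (y of board_small_eye in the frame of hook between -0.01 and 0.01 m and z of board_small_eye in the frame of hook between 0.254 and 0.284 m and x of board_small_eye in the frame of hook between -0.085 and 0.045 m and contact force between board_small and board_medium above 3 N), for 0.2 s.
At the end, for the whole second after the job is handed in: The boards hang at rest by their eyes on the bar (eyes within 8 mm of it sideways, upright to 7 degrees, square to 11): large (eye 10.5 to 45.5 mm before the collar), medium, small, medium and small within 3.5 mm of the board behind; the collar within 2 mm of its start (y of board_large_eye in the frame of hook between -0.008 and 0.008 m and z of board_large_eye in the frame of hook between 0.256 and 0.267 m and angle between each of board_large_eye, board_medium_eye, board_small_eye's own z axis and vertical below 0.12 rad and linear speed of each of board_large, board_medium, board_small below 0.02 m/s and contact force between the fingers and board_large below 0.1 N and angle between the x axis of each of board_large_eye, board_medium_eye, board_small_eye and the x axis of hook, either way round below 0.2 rad and y of board_medium_eye in the frame of hook between -0.008 and 0.008 m and z of board_medium_eye in the frame of hook between 0.256 and 0.267 m and contact force between the fingers and board_medium below 0.1 N and y of board_small_eye in the frame of hook between -0.008 and 0.008 m and z of board_small_eye in the frame of hook between 0.256 and 0.267 m and contact force between the fingers and board_small below 0.1 N and x of board_large_eye in the frame of stop between -0.0455 and -0.0105 m and x of board_medium_eye in the frame of board_large_eye between -0.0255 and -0.02 m and x of board_small_eye in the frame of board_medium_eye between -0.0255 and -0.02 m and distance of stop from where it was at the start of the episode below 0.002 m); the robot touches nothing.
It fails at once if the stop collar is shoved more than 2 mm along the bar (distance of stop from where it was at the start of the episode above 0.002 m).
It fails at once if a board bears on the hook or its stop with more than 40 N (contact force between any of board_large, board_medium, board_small and hook above 40 N).
It fails at once if a bystander is moved more than 25 mm (distance of any of plain_board, squash, sponge, bowl, mug, bottle, jar from where it was at the start of the episode above 0.025 m).
It also fails if it takes over 72 s, if anything falls off the work surface, if the arm or the gripper's body presses on something with over 40 N, if the wrist force passes 120 N, or if a joint passes its speed limit or range.

## Working session

There is one attempt and no reset: what is moved stays moved. The work goes in short steps, Python scripts to look and compute and a tool call to move; the robot and the scene stay as the last step left them, time stands still between calls to the robot, and variables do not carry over. Pictures are saved under pics/ and viewed, on a budget of 10 in all, crops included, one or two more only if the job needs it, and the job is handed in when it is done.

Besides the shell and the picture viewer there is one more tool, called by a JSON object that holds its "op" and its "data", one argument or row to a line. apply_moves: Moves the arm, as the interface text tells. Its arguments: {"type":"object","properties":{"series":{"type":"string"},"squeeze":{"type":"number"}},"required":["series"]}

```bash
mkdir -p pics; python3 - <<'E'
from rig import r
import cv2,numpy as np
np.set_printoptions(precision=4,suppress=True)
print(r.sense())
for n in("scene","top","wrist"):
    c=r.camera_info(n); print(n,c["K"],c["extrinsics"]); cv2.imwrite(f"pics/{n}0.png",r.grab_frame(n))
E
```

```text
{'clock': 0.0, 'qpos': array([-1.3304,  0.3537,  1.6342, -0.    ,  1.1552, -0.0024]), 'qvel': array([ 0.0013, -0.    , -0.0013, -0.0009, -0.0003,  0.0011]), 'joint_efforts': array([ -0.0024, -60.5256, -34.207 ,  -0.0003,   0.0093,   0.    ]), 'eef_pos': array([ 150.1388, -606.2045,  247.5368]), 'tcp_rot': array([-3.1401, -0.    ,  0.2428]), 'contact_force': array([ 0.3248, -0.033 ,  0.4564]), 'wrist_torque': array([0.0178, 0.0657, 0.0246]), 'opening': 0.9999213051756978}
scene [[504.9786   0.     318.7754]
 [  0.     504.9786 240.8472]
 [  0.       0.       1.    ]] [[  -0.803     0.4681   -0.3689  976.2874]
 [   0.5959    0.6447   -0.4789  626.257 ]
 [   0.0137   -0.6044   -0.7966 1127.3521]
 [   0.        0.        0.        1.    ]]
top [[600.4489   0.     310.1421]
 [  0.     600.4489 236.2988]
 [  0.       0.       1.    ]] [[  -0.0279   -0.9867    0.1603  245.8589]
 [  -0.9996    0.028    -0.0017   58.9971]
 [  -0.0028   -0.1603   -0.9871 1838.4013]
 [   0.        0.        0.        1.    ]]
wrist [[420.473    0.     323.4372]
 [  0.     420.473  239.4809]
 [  0.       0.       1.    ]] [[   0.2411   -0.9223   -0.3021  226.1797]
 [  -0.9705   -0.2296   -0.0735 -587.3903]
 [  -0.0016    0.3109   -0.9504  374.5714]
 [   0.        0.        0.        1.    ]]
```

View pics/scene0.png

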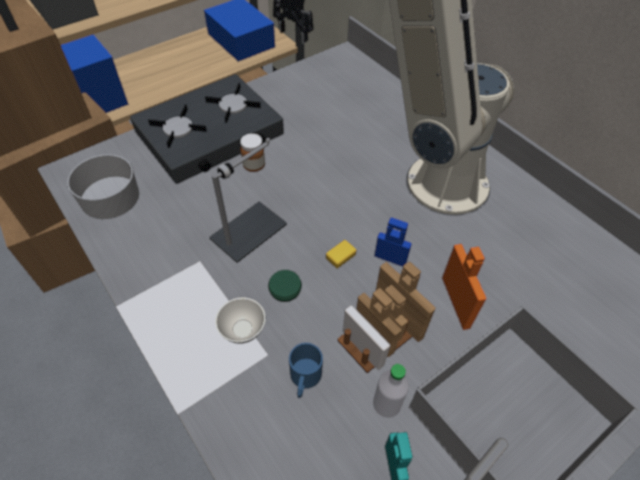

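View pics/top0.png

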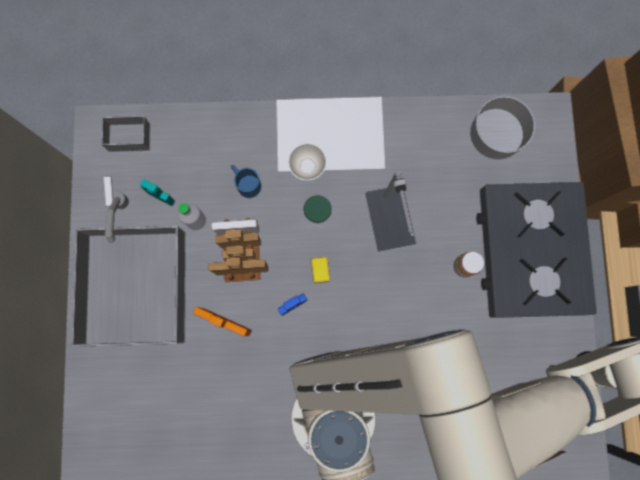

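The scene shows the rack at about (385,320): four boards in it, three wooden plus the white plain board at (365,335). The hook's post is at (225,215), its bar runs to a tip at (268,142), and the stop is near (225,170). In the top view the rack is at (238,250) and the hook's base at (390,220).

Candidates (scene pixels):
- Wooden boards in the rack: (405,295), (385,310), (375,325). These are the ones wanted.
- Orange board at (465,285): large look-alike, leave.
- Blue board at (395,240) and turquoise board at (400,455): small look-alikes, leave.
- White board: bystander.

I'll check the choice in one close crop.

```bash
python3 - <<'E'
import cv2,numpy as np
s=cv2.imread("pics/scene0.png");t=cv2.imread("pics/top0.png")
f=lambda im,x,y,w,h:cv2.resize(im[y:y+h,x:x+w],(400,300),interpolation=cv2.INTER_CUBIC)
# scale 4 / 4 / 4 / 4
o=np.vstack([np.hstack([f(s,335,250,100,75+0),f(t,190,210,100,75)]),np.hstack([f(s,190,130,100,75),f(t,350,170,100,75)])])
o[:300,:400]=cv2.resize(s[255:375,320:480],(400,300),interpolation=cv2.INTER_CUBIC)
cv2.imwrite("pics/crop1.png",o)
E
```

```text
(no output)
```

View pics/crop1.png

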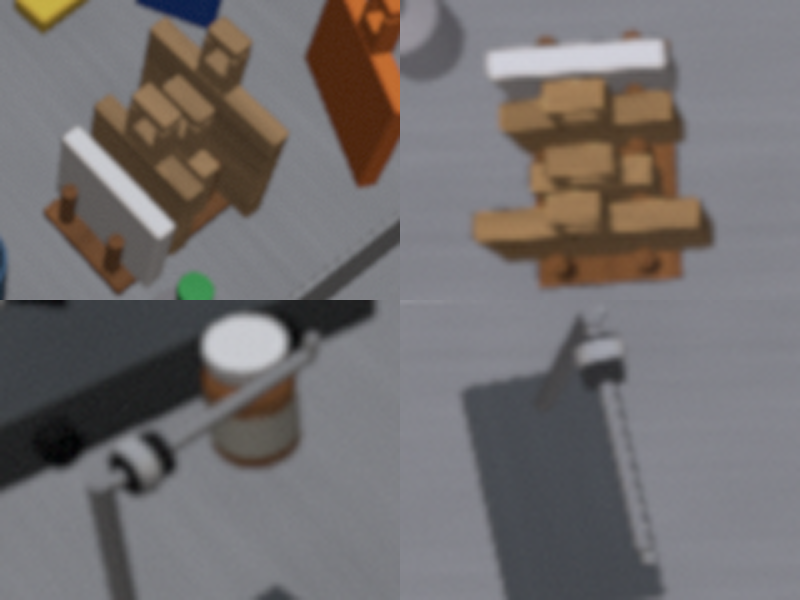

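The crop shows, from the far (+x) side: white board, medium, small, large, with handle tops in the top image at about (233,233), (234,249) and (233,261). These are the three wooden boards, told apart by blade width. The hook's tip is at (412,234) and the collar at (400,182), with the black buffer on its tip side.

```bash
cat > h.py <<'E'
import numpy as np, cv2
from rig import r
np.set_printoptions(precision=2,suppress=True)
def ray(c,uv):
    K,T=np.array(c["K"]),np.array(c["extrinsics"]); d=T[:3,:3]@np.linalg.solve(K,[*uv,1]); return T[:3,3],d/np.linalg.norm(d)
def plane(c,uv,z):
    o,d=ray(c,uv); return o+d*(z-o[2])/d[2]
def tri(*rs):
    A=sum(np.eye(3)-np.outer(d,d) for o,d in rs); b=sum((np.eye(3)-np.outer(d,d))@o for o,d in rs); return np.linalg.solve(A,b)
def proj(c,p):
    K,T=np.array(c["K"]),np.array(c["extrinsics"]); q=K@(T[:3,:3].T@(np.array(p)-T[:3,3])); return q[:2]/q[2]
E
python3 - <<'E'
from h import *
t=r.camera_info("top"); s=r.camera_info("scene")
for n,uv,z in(("L",(233,260.75),234),("M",(233.25,233.25),204),("S",(234.5,248.75),174),("tip",(412.5,234.5),277),("collar",(400,182.5),280),("bar",(402,192),270)): print(n,plane(t,uv,z))
print("tip tri",tri(ray(t,(412.5,234.5)),ray(s,(268.2,140.5))))
print("collar tri",tri(ray(t,(400.5,184)),ray(s,(225,170.5))))
print("base top-view", [plane(t,(350+(a-400)/4,170+(b-300)/4),12) for a,b in((463,390),(662,595))])
print("rack plate", [plane(t,(190+(a-400)/4,210+b/4),14) for a,b in((540,287),(680,278))])
E
```

```text
L [445.68 265.52 234.  ]
M [525.83 268.13 204.  ]
S [486.86 268.8  174.  ]
tip [ 496.6 -213.4  277. ]
collar [ 637.47 -187.32  280.  ]
bar [ 613.71 -192.89  270.  ]
tip tri [ 496.52 -213.41  274.22]
collar tri [ 635.05 -189.41  269.87]
base top-view [array([ 675.85, -121.33,   12.  ]), array([ 510.1 , -267.25,   12.  ])]
rack plate [array([409.46, 318.64,  14.  ]), array([413.32, 212.09,  14.  ])]
```

{"op": "apply_moves", "data": {
  "series": "0 0 0 0 0 0.07 -1; 3.2 -2.2 -1 0 0 0 -1; 3.2 -2.2 -1 0 0 0 -1; 3.2 -2.2 -1 0 0 0 -1; 3.2 -2.2 -1 0 0 0 -1; 3.2 -2.2 -1 0 0 0 -1; 3.2 -2.2 -1 0 0 0 -1; 3.2 -2.2 -1 0 0 0 -1; 3.2 -2.2 -1 0 0 0 -1; 3.2 -2.2 -1 0 0 0 -1",
  "squeeze": 60
}}

```text
clock: 0.98
eef_pos: [400.9, -360.4, 338.7]
tcp_rot: [-3.142, 0.0, 0.173]
contact_force: [0.2, -1.2, -0.4]
opening: 1.001
```

{"op": "apply_moves", "data": {
  "series": "3.2 -2.2 -1 0 0 0 -1; 3.2 -2.2 -1 0 0 0 -1; 3.2 -2.2 -1 0 0 0 -1; 3.2 -2.2 -1 0 0 0 -1; 3.2 -2.2 -1 0 0 0 -1; 2 -1 -0.5 0 0 0 -1; 0 0 0 0 0 0 -1; 0 0 0 0 0 0 -1; 0 0 0 0 0 0 -1; 0 0 0 0 0 0 -1"
}}

```text
clock: 1.82
eef_pos: [555.6, -213.7, 392.7]
tcp_rot: [-3.141, 0.001, 0.172]
contact_force: [0.5, -0.0, 0.7]
opening: 0.998
```

```bash
cat >> h.py <<'E'
def st():
    s=r.sense(); print("t %.2f"%s["clock"],s["eef_pos"],np.round(s["tcp_rot"],4),"F",s["contact_force"],"op %.3f"%s["opening"]); return s
def to(x,y,z,yaw):
    s=r.sense(); p=s["eef_pos"]; d=np.array([x,y,z])-p; dy=yaw-s["tcp_rot"][2]; c,n=np.cos(yaw),np.sin(yaw)
    print("turn rz %.4f then shift cm"%-dy, np.array([c*d[0]+n*d[1], n*d[0]-c*d[1], -d[2]])/10, "norm %.1f"%(np.linalg.norm(d)/10))
E
python3 - <<'E'
from h import *
import json
st(); c=r.camera_info("wrist"); im=r.grab_frame("wrist"); cv2.imwrite("pics/w1.png",im); json.dump({k:np.array(v).tolist() for k,v in c.items() if k in("K","extrinsics")},open("w1.json","w"))
E
```

```text
t 1.82 [ 555.62 -213.65  392.74] [-3.14  0.    0.17] F [ 0.49 -0.03  0.65] op 0.998
```

View pics/w1.png

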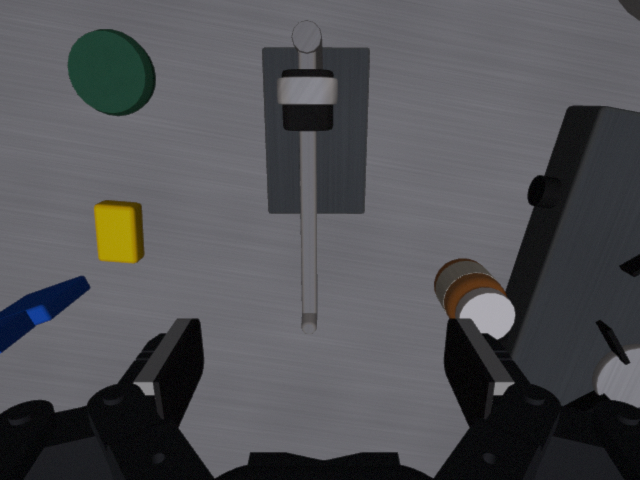

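The view shows the hook from above: the bar runs from the tip at (309,327) to the post at (308,37). The white collar is at rows 78–104 and the black buffer's front edge is near row 130. Squash, sponge and jar stand well clear.

```bash
python3 - <<'E'
from h import *
import json
c=json.load(open("w1.json")); im=cv2.imread("pics/w1.png"); g=cv2.cvtColor(im,6).astype(float)
P=[]
for v in range(150,312,10):
    row=np.diff(cv2.GaussianBlur(g,(3,3),0)[v,292:328]); a,b=np.argmax(row)+292.5,np.argmin(row)+292.5
    P.append((v,a,b))
P=np.array(P); m=(P[:,1]+P[:,2])/2; print(np.c_[P,m])
f=np.polyfit(P[:,0],m,1,w=1/(1+abs(m-np.median(m)))); print(f)
A=[plane(c,(np.polyval(f,v),v),270) for v in(150,310)]; d=A[1]-A[0]; print(A,"yaw",np.arctan2(-d[1],-d[0]))
for u in(300,308,318): print(u,g[60:140,u].astype(int))
print("tip",g[300:345,309].astype(int))
E
```

```text
[[150.  299.5 315.5 307.5]
 [160.  299.5 315.5 307.5]
 [170.  299.5 315.5 307.5]
 [180.  300.5 315.5 308. ]
 [190.  300.5 315.5 308. ]
 [200.  300.5 315.5 308. ]
 [210.  300.5 315.5 308. ]
 [220.  316.5 314.5 315.5]
 [230.  302.5 299.5 301. ]
 [240.  302.5 314.5 308.5]
 [250.  316.5 314.5 315.5]
 [260.  302.5 314.5 308.5]
 [270.  302.5 314.5 308.5]
 [280.  317.5 300.5 309. ]
 [290.  317.5 314.5 316. ]
 [300.  317.5 300.5 309. ]
 [310.  317.5 301.5 309.5]]
[  0.01 305.9 ]
[array([ 604.71, -195.48,  270.  ]), array([ 502.15, -213.24,  270.  ])] yaw 0.17140900948114537
300 [101 102 100 100 101 101 100 100  93  35  19  17  22  18  18  23  54 108
 128 131 132 128 128 127 129 128 130 129 132 130 131 132 132 130 130 131
 132 133 134 136 134 134 132 117  62  26  19  19  18  19  18  19  17  19
  20  17  19  18  21  19  21  21  22  22  20  21  19  21  18  19  29  67
  87  90  89  88  88  88  88  86]
308 [106 106 105 105 104 104 106 105  97  37  17  15  19  21  17  26  56 117
 131 129 130 130 130 131 132 133 131 135 134 135 134 136 135 135 135 135
 136 134 133 132 133 132 132 125  66  23  21  18  19  21  18  18  16  16
  19  19  20  21  21  19  21  17  21  21  16  19  16  15  21  20  30  78
 102 105 106 106 106 106 105 106]
318 [ 45  42  45  43  45  43  45  42  40  22  20  18  19  16  15  22  47 110
 133 136 137 136 135 134 133 133 133 132 131 133 133 131 132 133 135 136
 136 137 136 136 135 134 134 126  67  23  14  18  20  19  22  18  19  20
  21  24  16  19  19  19  23  19  21  19  18  16  17  19  19  20  23  49
  55  54  55  55  55  54  56  56]
tip [108 107 107 105 107 106 107 107 105 106 106 107 103  84  80  80  81  80
  80  81  81  81  91 100 104 106 107 108 106 108 107 108 107 109 108 110
 113 113 111 114 114 112 110 110 108]
```

```bash
python3 - <<'E'
from h import *
import json
c=json.load(open("w1.json")); d=np.array([np.cos(.172),np.sin(.172)]); n=np.array([-d[1],d[0]])
p0=np.array([604.7,-195.5])
for nm,uv,z in(("rise start -85",(309,313),275),("base front -90",(317,213.5),12),("base rear 100",(317,47.5),12),("collar front",(308,104),287),("collar rear",(308,76.5),287),("buffer front",(308,130.7),284.5),("post rear",(307,21),275)):
    q=plane(c,uv,z)[:2]; print(nm,"s %.1f lat %.1f"%((q-p0)@d,(q-p0)@n),q)
to(446,266,400,.036)
E
```

```text
rise start -85 s -103.6 lat 0.0 [ 502.61 -213.21]
base front -90 s -105.7 lat -1.2 [ 500.81 -214.75]
base rear 100 s 83.6 lat -2.0 [ 687.38 -183.16]
collar front s 25.7 lat -1.2 [ 630.2  -192.26]
collar rear s 39.2 lat -1.3 [ 643.55 -190.09]
buffer front s 11.9 lat -0.9 [ 616.56 -194.38]
post rear s 66.9 lat -0.7 [ 670.76 -184.71]
turn rz 0.1355 then shift cm [ -9.23 -48.34  -0.71] norm 49.2
```

{"op": "apply_moves", "data": {
  "series": "0 0 0 0 0 0.07 -1; 0 0 0 0 0 0.066 -1; -0.5 -3.7 0 0 0 0 -1; -0.5 -3.7 0 0 0 0 -1; -0.5 -3.7 0 0 0 0 -1; -0.5 -3.7 0 0 0 0 -1; -0.5 -3.7 0 0 0 0 -1; -0.5 -3.7 0 0 0 0 -1; -0.5 -3.7 0 0 0 0 -1; -0.5 -3.7 0 0 0 0 -1"
}}

```text
clock: 2.7
eef_pos: [504.8, 81.9, 393.4]
tcp_rot: [3.142, -0.0, 0.035]
contact_force: [0.8, 0.2, -0.3]
opening: 0.997
```

{"op": "apply_moves", "data": {
  "series": "-0.5 -3.7 0 0 0 0 -1; -0.5 -3.7 0 0 0 0 -1; -0.5 -3.7 0 0 0 0 -1; -0.5 -3.7 0 0 0 0 -1; -0.5 -3.7 0 0 0 0 -1; 0 0 0 0 0 0 -1; 0 0 0 0 0 0 -1; 0 0 0 0 0 0 -1; 0 0 0 0 0 0 -1; 0 0 0 0 0 0 -1"
}}

```text
clock: 3.53
eef_pos: [474.4, 263.9, 393.4]
tcp_rot: [3.141, -0.0, 0.035]
contact_force: [-0.0, 0.7, -0.1]
opening: 0.999
```

```bash
python3 - <<'E'
from h import *
import json
st(); c=r.camera_info("wrist"); im=r.grab_frame("wrist"); cv2.imwrite("pics/w2.png",im); json.dump({k:np.array(v).tolist() for k,v in c.items() if k in("K","extrinsics")},open("w2.json","w"))
E
```

```text
t 3.53 [474.35 263.89 393.36] [ 3.14 -0.    0.03] F [-0.03  0.75 -0.13] op 0.999
```

View pics/w2.png

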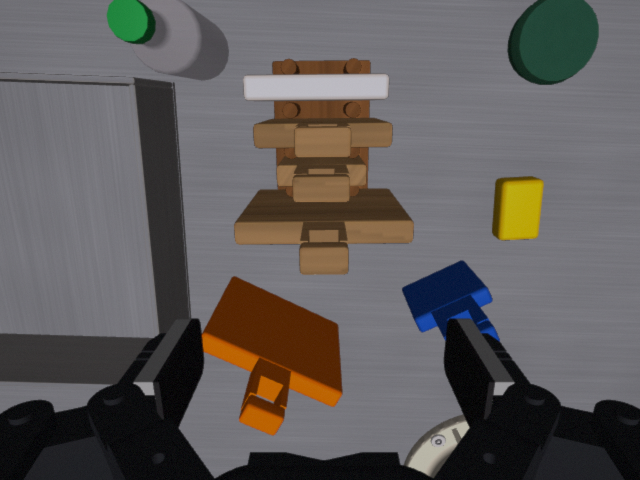

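The view shows the handle tops: large at about (324,259), small at (321,188), medium at (322,142). The white board is at row 87. The orange and blue look-alikes stand apart, nearer the robot.

```bash
python3 - <<'E'
from h import *
import json
c=json.load(open("w2.json")); im=cv2.imread("pics/w2.png"); 
for n,z,(u0,u1,v0,v1),uv in(("L",234,(300,348,245,273),(324,258.5)),("M",204,(294,350,128,156),(322,142)),("S",174,(293,349,176,201),(321,188.5))):
    p=plane(c,uv,z); a=plane(c,(u0,uv[1]),z);b=plane(c,(u1,uv[1]),z);e=plane(c,(uv[0],v0),z);f=plane(c,(uv[0],v1),z); print(n,p,"w %.1f th %.1f"%(np.linalg.norm(a-b),np.linalg.norm(e-f)))
print("blade shoulder L", plane(c,(235,232),164),plane(c,(413,231),164), "M",plane(c,(254,136),134),plane(c,(392,134),134))
# edge rows near handle columns
g=cv2.GaussianBlur(cv2.cvtColor(im,6),(3,3),0).astype(int)
print(g[238:280,324]);print(g[258,292:356]);print(g[120:205,322])
E
```

```text
L [444.48 262.33 234.  ] w 34.9 th 21.8
M [524.58 266.65 204.  ] w 41.2 th 20.1
S [484.01 266.18 174.  ] w 46.7 th 21.1
blade shoulder L [440.32 341.05 164.  ] [446.85 183.46 164.  ] M [521.47 327.65 134.  ] [527.59 204.41 134.  ]
[110 110 109  95  70  55  55  58  66  84 103 112 115 116 116 117 116 115
 114 114 114 114 115 115 116 116 117 117 115 114 113 112 111 109 106 106
 112 119 121 122 122 122]
[120 120 120 120 120 119 112 103 103 109 112 114 114 114 114 114 114 114
 113 113 114 114 114 114 114 113 114 114 114 114 114 114 114 114 114 114
 114 114 114 113 114 114 114 113 113 113 113 113 114 113 113 113 113 113
 112 106 103 112 121 121 121 121 122 122]
[ 54  52  52  66  89  95  84  86 104 116 119 119 119 120 119 118 118 119
 119 119 120 120 119 118 116 115 114 115 115 115 116 117 116 116 115 113
 100  75  61  58  59  59  59  60  60  58  57  61  77  99 109 110 109  98
  75  62  73  93 105 108 109 109 108 108 108 109 110 111 113 113 113 112
 111 109 109 109 110 112 114 115 114  99  69  53  52]
```

{"op": "apply_moves", "data": {
  "series": "-3.04 0.03 1 0 0 -0.008 -1; 0 0 2.5 0 0 0 -1; 0 0 3.5 0 0 0 -1; 0 0 3.5 0 0 0 -1; 0 0 3.5 0 0 0 -1; 0 0 2.5 0 0 0 -1; 0 0 1.6 0 0 0 -1; 0 0 0 0 0 0 -1; 0 0 0 0 0 0 1; 0 0 0 0 0 0 1"
}}

```text
clock: 4.42
eef_pos: [444.5, 263.9, 213.6]
tcp_rot: [-3.141, -0.002, 0.044]
contact_force: [0.4, 0.9, 0.9]
opening: 0.75
```

{"op": "apply_moves", "data": {
  "series": "0 0 0 0 0 0 1; 0 0 0 0 0 0 1; 0 0 0 0 0 0 1; 0 0 0 0 0 0 1; 0 0 0 0 0 0 1; 0 0 0 0 0 0 1; 0 0 0 0 0 0 1; 0 0 0 0 0 0 1; 0 0 0 0 0 0 1; 0 0 0 0 0 0 1"
}}

```text
clock: 5.25
eef_pos: [444.4, 264.0, 213.7]
tcp_rot: [-3.141, -0.002, 0.045]
contact_force: [-0.0, -2.2, 7.2]
opening: 0.412
```

```bash
python3 - <<'E'
from h import *
st()
E
```

```text
t 5.25 [444.38 263.99 213.71] [-3.14 -0.    0.04] F [-0.04 -2.24  7.18] op 0.412
```

{"op": "apply_moves", "data": {
  "series": "0 0 -0.3 0 0 0 1; 0 0 -0.7 0 0 0 1; 0 0 -1 0 0 0 1; 0 0 -1.5 0 0 0 1; 0 0 -1.5 0 0 0 1; 0 0 -1.2 0 0 0 1; 0 0 -0.9 0 0 0 1; 0 0 0 0 0 0 1; 0 0 0 0 0 0 1; 0 0 0 0 0 0 1"
}}

```text
clock: 6.08
eef_pos: [443.2, 263.7, 282.7]
tcp_rot: [3.141, 0.001, 0.045]
contact_force: [-0.6, 0.6, -3.4]
opening: 0.409
```

{"op": "apply_moves", "data": {
  "series": "0 1 0 0 0 0 1; 0 2 0 0 0 0 1; 0 3.5 0 0 0 0 1; 0 3.5 0 0 0 0 1; 0 3.5 0 0 0 0 1; 0 3.5 0 0 0 0 1; 0 3.5 0 0 0 0 1; 0 3.5 0 0 0 0 1; 0 3.5 0 0 0 0 1; 0 3.5 0 0 0 0 1"
}}

```text
clock: 6.92
eef_pos: [456.4, -47.9, 282.7]
tcp_rot: [3.142, 0.001, 0.045]
contact_force: [1.0, -0.9, -2.1]
opening: 0.411
```

{"op": "apply_moves", "data": {
  "series": "0 3.5 0 0 0 0 1; 0 3.5 0 0 0 0 1; 0 3.5 0 0 0 0 1; 0 3.5 0 0 0 0 1; 0 2 0 0 0 0 1; 0 1.4 0 0 0 0 1; 0 0 0 0 0 -0.06 1; 0 0 0 0 0 -0.063 1; 0 0 0 0 0 0 1; 0 0 0 0 0 0 1"
}}

```text
clock: 7.75
eef_pos: [464.8, -219.3, 282.8]
tcp_rot: [-3.141, 0.001, 0.166]
contact_force: [0.4, 0.3, -2.3]
opening: 0.415
```

```bash
python3 - <<'E'
from h import *
import json
st(); c=r.camera_info("wrist"); im=r.grab_frame("wrist"); s=r.grab_frame("scene")
cv2.imwrite("pics/w3.png",im); json.dump({k:np.array(v).tolist() for k,v in c.items() if k in("K","extrinsics")},open("w3.json","w"))
cv2.imwrite("pics/c3.png",np.hstack([cv2.resize(im,(400,300)),cv2.resize(s[60:300,150:470],(400,300),interpolation=2)]))
to(466.8,-219.5,284.5,.168)
E
```

```text
t 7.75 [ 464.79 -219.28  282.79] [-3.14  0.    0.17] F [ 0.42  0.27 -2.33] op 0.415
turn rz -0.0015 then shift cm [ 0.16  0.06 -0.14] norm 0.2
```

View pics/c3.png

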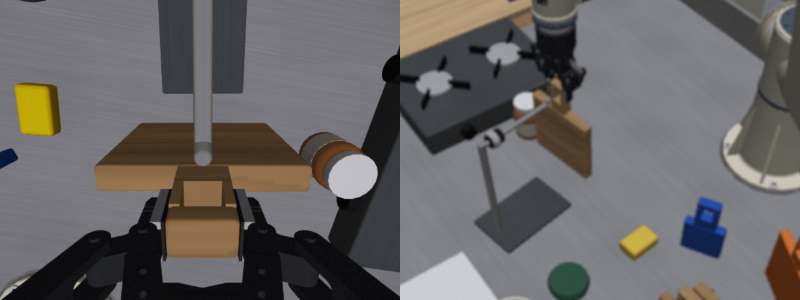

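The wrist view shows the large board held by its handle, with the bar's tip (203,155) in line with the eye (204,195). The scene view shows it hanging upright in front of the tip. I'll compare where its edges ought to project.

```bash
python3 - <<'E'
from h import *
import json
c=json.load(open("w3.json")); p=np.array([464.79,-219.28,282.79]); d=np.array([np.cos(.167),np.sin(.167),0])
for off in(-5,0,5):
    e=p+[0,0,-9.7+off]; print(off,"top rear/front rows",[proj(c,e+d*k+[0,0,30]) for k in(-11,11)],"eye bottom far edge",proj(c,e+d*-11+[0,0,-14]),"eye bottom near",proj(c,e+d*11+[0,0,-14]),"shoulder near",proj(c,e+d*11+[0,0,-40]))
g=cv2.cvtColor(cv2.imread("pics/w3.png"),6).astype(int)
print("col 325 rows 240..", [(v,g[v,322]) for v in range(250,425,3)])
E
```

```text
-5 top rear/front rows [array([323.61, 397.07]), array([323.61, 336.39])] eye bottom far edge [323.68 326.75] eye bottom near [323.69 278.24] shoulder near [323.71 255.69]
0 top rear/front rows [array([323.6 , 407.94]), array([323.6 , 345.51])] eye bottom far edge [323.68 333.01] eye bottom near [323.68 283.36] shoulder near [323.71 259.57]
5 top rear/front rows [array([323.59, 419.64]), array([323.59, 355.38])] eye bottom far edge [323.67 339.63] eye bottom near [323.67 288.78] shoulder near [323.7  263.65]
col 325 rows 240.. [(250, np.int64(118)), (253, np.int64(121)), (256, np.int64(119)), (259, np.int64(121)), (262, np.int64(120)), (265, np.int64(102)), (268, np.int64(60)), (271, np.int64(58)), (274, np.int64(56)), (277, np.int64(57)), (280, np.int64(60)), (283, np.int64(58)), (286, np.int64(56)), (289, np.int64(64)), (292, np.int64(114)), (295, np.int64(113)), (298, np.int64(113)), (301, np.int64(113)), (304, np.int64(111)), (307, np.int64(114)), (310, np.int64(114)), (313, np.int64(112)), (316, np.int64(111)), (319, np.int64(114)), (322, np.int64(114)), (325, np.int64(115)), (328, np.int64(114)), (331, np.int64(53)), (334, np.int64(51)), (337, np.int64(55)), (340, np.int64(58)), (343, np.int64(59)), (346, np.int64(58)), (349, np.int64(63)), (352, np.int64(89)), (355, np.int64(113)), (358, np.int64(116)), (361, np.int64(119)), (364, np.int64(120)), (367, np.int64(120)), (370, np.int64(119)), (373, np.int64(118)), (376, np.int64(116)), (379, np.int64(115)), (382, np.int64(115)), (385, np.int64(118)), (388, np.int64(119)), (391, np.int64(119)), (394, np.int64(120)), (397, np.int64(117)), (400, np.int64(117)), (403, np.int64(115)), (406, np.int64(111)), (409, np.int64(103)), (412, np.int64(112)), (415, np.int64(115)), (418, np.int64(115)), (421, np.int64(119)), (424, np.int64(118))]
```

{"op": "apply_moves", "data": {
  "series": "0.3 0 -0.1 0 0 0 1; 0.5 0 0 0 0 0 1; 0.6 0 0 0 0 0 1; 0.6 0 0 0 0 0 1; 0.6 0 0 0 0 0 1; 0.6 0 0 0 0 0 1; 0.6 0 0 0 0 0 1; 0.6 0 0 0 0 0 1; 0.5 0 0 0 0 0 1; 0.4 0 0 0 0 0 1"
}}

```text
clock: 8.68
eef_pos: [518.2, -210.6, 284.2]
tcp_rot: [-3.142, 0.0, 0.168]
contact_force: [-0.5, 0.4, -3.1]
opening: 0.414
```

{"op": "apply_moves", "data": {
  "series": "0.4 0 0 0 0 0 1; 0.7 0 0.2 0 0 0 1; 0.9 0 0.3 0 0 0 1; 1 0 0.3 0 0 0 1; 1 0 0.3 0 0 0 1; 0.9 0 0.1 0 0 0 1; 0.8 0 0 0 0 0 1; 0.6 0 0 0 0 0 1; 0.4 0 0 0 0 0 1; 0 0 0 0 0 0 1"
}}

```text
clock: 9.52
eef_pos: [584.5, -199.4, 272.3]
tcp_rot: [3.141, -0.0, 0.168]
contact_force: [0.3, 0.4, -3.0]
opening: 0.416
```

```bash
python3 - <<'E'
from h import *
import json
s=st(); p=s["eef_pos"]; print("s",(p[0]-604.8)*.986+(p[1]+196.1)*.167); c=r.camera_info("wrist"); im=r.grab_frame("wrist")
cv2.imwrite("pics/w4.png",im); json.dump({k:np.array(v).tolist() for k,v in c.items() if k in("K","extrinsics")},open("w4.json","w"))
E
```

```text
t 9.52 [ 584.46 -199.39  272.3 ] [ 3.14 -0.    0.17] F [ 0.25  0.36 -3.03] op 0.416
s -20.60742795748458
```

View pics/w4.png

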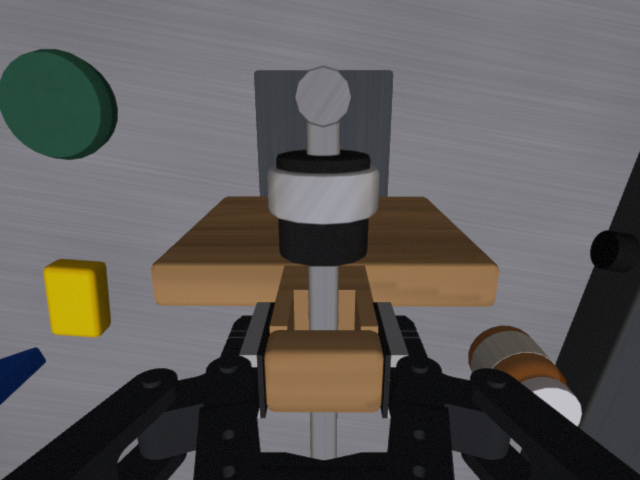

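The view shows the large board on the bar, centred (handle columns 265–383, bar at 323). The buffer front is at row 262 and the handle's face edge at about row 332.

```bash
python3 - <<'E'
from h import *
import json
c=json.load(open("w4.json")); g=cv2.cvtColor(cv2.imread("pics/w4.png"),6).astype(int)
print(g[200:270,300]); print(g[320:345,290]); print(g[400:420,290])
S=lambda uv,z:(lambda q:(q[0]-604.8)*.986+(q[1]+196.1)*.167)(plane(c,uv,z))
print("buffer",[S((323,v),284.5) for v in(258,262)],"collar",S((323,220),287),"handle front",[S((323,v),z) for v in(330,333) for z in(292,294)],"rear",S((323,411),293))
E
```

```text
[150 150 149 150 150 149 151 150 151 151 152 153 153 152 154 153 153 154
 153 153 153 149 121  56  27  25  26  27  20  22  24  25  22  25  26  26
  26  27  28  24  27  26  23  25  26  25  22  27  26  22  27  24  24  25
  27  23  24  23  24  25  24  23  24  35  64  73  62  57  61  61]
[50 49 49 49 49 50 48 49 48 49 51 55 55 57 55 56 55 56 57 58 59 59 60 61
 59]
[118 119 119 118 117 115 114 112 109 107 107 110 123 131 129 129 130 131
 128 128]
buffer [np.float64(14.480155386687558), np.float64(13.232310813803325)] collar 26.644108204871866 handle front [np.float64(-4.884970779727892), np.float64(-3.7189396320497217), np.float64(-5.867500058096085), np.float64(-4.683149488784329)] rear -32.42062412912709
```

{"op": "apply_moves", "data": {
  "series": "0.2 0 0.05 0 0 0 1; 0.3 0 0.05 0 0 0 1; 0.3 0 0.05 0 0 0 1; 0.3 0 0 0 0 0 1; 0.2 0 0 0 0 0 1; 0.2 0 0 0 0 0 1; 0.1 0 0 0 0 0 1; 0.1 0 0 0 0 0 1; 0.05 0 0 0 0 0 1; 0 0 0 0 0 0 1"
}}

```text
clock: 10.4
eef_pos: [600.9, -196.6, 270.8]
tcp_rot: [-3.142, 0.0, 0.168]
contact_force: [0.2, -0.5, -3.8]
opening: 0.413
```

{"op": "apply_moves", "data": {
  "series": "0.02 0 0 0 0 0 1; 0.02 0 0 0 0 0 1; 0.02 0 0 0 0 0 1; 0.02 0 0 0 0 0 1; 0.02 0 0 0 0 0 1; 0.02 0 0 0 0 0 1; 0.02 0 0 0 0 0 1; 0.02 0 0 0 0 0 1; 0 0 0 0 0 0 1; 0 0 0 0 0 0 1"
}}

```text
clock: 11.23
eef_pos: [602.4, -196.4, 270.8]
tcp_rot: [3.142, -0.0, 0.168]
contact_force: [-0.3, -0.5, -3.0]
opening: 0.415
```

{"op": "apply_moves", "data": {
  "series": "0.015 0 0 0 0 0 1; 0.015 0 0 0 0 0 1; 0.015 0 0 0 0 0 1; 0.015 0 0 0 0 0 1; 0.015 0 0 0 0 0 1; 0.015 0 0 0 0 0 1; 0.015 0 0 0 0 0 1; 0.015 0 0 0 0 0 1; 0 0 0 0 0 0 1; 0 0 0 0 0 0 1"
}}

```text
clock: 12.07
eef_pos: [603.6, -196.2, 270.8]
tcp_rot: [-3.142, 0.0, 0.168]
contact_force: [0.5, 0.2, -3.2]
opening: 0.413
```

{"op": "apply_moves", "data": {
  "series": "0.015 0 0 0 0 0 1; 0.015 0 0 0 0 0 1; 0.015 0 0 0 0 0 1; 0.015 0 0 0 0 0 1; 0.015 0 0 0 0 0 1; 0.015 0 0 0 0 0 1; 0.015 0 0 0 0 0 1; 0.015 0 0 0 0 0 1; 0 0 0 0 0 0 1; 0 0 0 0 0 0 1"
}}

```text
clock: 12.9
eef_pos: [604.8, -196.0, 270.8]
tcp_rot: [3.142, 0.0, 0.168]
contact_force: [0.8, 0.4, -3.7]
opening: 0.415
```

{"op": "apply_moves", "data": {
  "series": "0.015 0 0 0 0 0 1; 0.015 0 0 0 0 0 1; 0.015 0 0 0 0 0 1; 0.015 0 0 0 0 0 1; 0.015 0 0 0 0 0 1; 0.015 0 0 0 0 0 1; 0.015 0 0 0 0 0 1; 0.015 0 0 0 0 0 1; 0 0 0 0 0 0 1; 0 0 0 0 0 0 1"
}}

```text
clock: 13.73
eef_pos: [606.0, -195.8, 270.8]
tcp_rot: [3.142, 0.0, 0.168]
contact_force: [0.0, -0.1, -2.9]
opening: 0.412
```

{"op": "apply_moves", "data": {
  "series": "0.015 0 0 0 0 0 1; 0.015 0 0 0 0 0 1; 0.015 0 0 0 0 0 1; 0.015 0 0 0 0 0 1; 0.015 0 0 0 0 0 1; 0.015 0 0 0 0 0 1; 0 0 0 0 0 0 1; 0 0 0 0 0 0 1; 0 0 0 0 0 0 1; 0 0 0 0 0 0 1"
}}

```text
clock: 14.57
eef_pos: [606.8, -195.6, 270.7]
tcp_rot: [-3.142, 0.0, 0.168]
contact_force: [-0.2, 0.6, -1.8]
opening: 0.415
```

{"op": "apply_moves", "data": {
  "series": "0.015 0 0 0 0 0 1; 0.015 0 0 0 0 0 1; 0.015 0 0 0 0 0 1; 0.015 0 0 0 0 0 1; 0.015 0 0 0 0 0 1; 0.015 0 0 0 0 0 1; 0 0 0 0 0 0 1; 0 0 0 0 0 0 1; 0 0 0 0 0 0 1; 0 0 0 0 0 0 1"
}}

```text
clock: 15.4
eef_pos: [607.4, -195.5, 270.7]
tcp_rot: [-3.141, 0.001, 0.168]
contact_force: [-4.2, -0.3, -0.8]
opening: 0.415
```

```bash
python3 - <<'E'
from h import *
import json
s=st(); p=s["eef_pos"]; print(s["wrist_torque"]); c=r.camera_info("wrist"); im=r.grab_frame("wrist"); s=st()
cv2.imwrite("pics/w5.png",im); json.dump({k:np.array(v).tolist() for k,v in c.items() if k in("K","extrinsics")},open("w5.json","w"))
g=cv2.cvtColor(im,6).astype(int); print(g[200:340:1,300])
E
```

```text
t 15.40 [ 607.43 -195.52  270.75] [-3.14  0.    0.17] F [-4.19 -0.25 -0.81] op 0.415
[-0.12  0.59  0.04]
t 15.45 [ 607.43 -195.5   270.73] [-3.14  0.    0.17] F [-3.81 -0.05 -0.26] op 0.414
[ 56  57  58  58  57  59  59  57  56  51  55  58  62  63  63  64  63  61
  59  60  51  19  11  10  13  16  12   8   8   8   9  10  13  12   8  14
  14   8   9   4  12  14  16  26  23  24  23  25  25  24  22  25  24  35
  69  75  81  91 114 147 152 151 150 150 151 151 151 152 152 155 154 154
 155 155 155 156 155 155 154 153 153 151 152 152 151 152 152 154 152 153
 154 153 153 153 154 154 155 153 152 147  92  39  27  25  24  21  24  24
  26  26  27  24  23  28  25  25  25  22  27  25  29  25  27  23  24  25
  26  22  27  21  25  26  25  28  26  40  52  56  58  59]
```

{"op": "apply_moves", "data": {
  "series": "0.01 0 0 0 0 0 1; 0.01 0 0 0 0 0 1; 0 0 0 0 0 0 1; 0 0 0 0 0 0 1; 0 0 0 0 0 0 1; 0 0 0 0 0 0 1; 0 0 0 0 0 0 1; 0 0 0 0 0 0 1; 0 0 0 0 0 0 1; 0 0 0 0 0 0 1"
}}

```text
clock: 16.28
eef_pos: [607.4, -195.5, 270.7]
tcp_rot: [-3.141, 0.001, 0.168]
contact_force: [-5.3, -0.9, -0.5]
opening: 0.412
```

{"op": "apply_moves", "data": {
  "series": "0 0 0 0 0 0 -1; 0 0 0 0 0 0 -1; 0 0 0 0 0 0 -1; 0 0 0 0 0 0 -1; 0 0 -1 0 0 0 -1; 0 0 -3 0 0 0 -1; 0 0 -4 0 0 0 -1; 0 0 -4 0 0 0 -1; 0 0 0 0 0 0 -1; 0 0 0 0 0 0 -1"
}}

```text
clock: 17.12
eef_pos: [609.2, -195.7, 394.7]
tcp_rot: [3.139, -0.006, 0.168]
contact_force: [-1.1, -0.6, -0.7]
opening: 0.999
```

```bash
python3 - <<'E'
from h import *
import json
s=st(); c=r.camera_info("wrist"); im=r.grab_frame("wrist")
cv2.imwrite("pics/w6.png",im); json.dump({k:np.array(v).tolist() for k,v in c.items() if k in("K","extrinsics")},open("w6.json","w"))
to(524.6,266.6,390,.045)
E
```

```text
t 17.12 [ 609.18 -195.74  394.74] [ 3.14 -0.01  0.17] F [-1.07 -0.6  -0.73] op 0.999
turn rz 0.1229 then shift cm [ -6.28 -46.53   0.23] norm 47.0
```

View pics/w6.png

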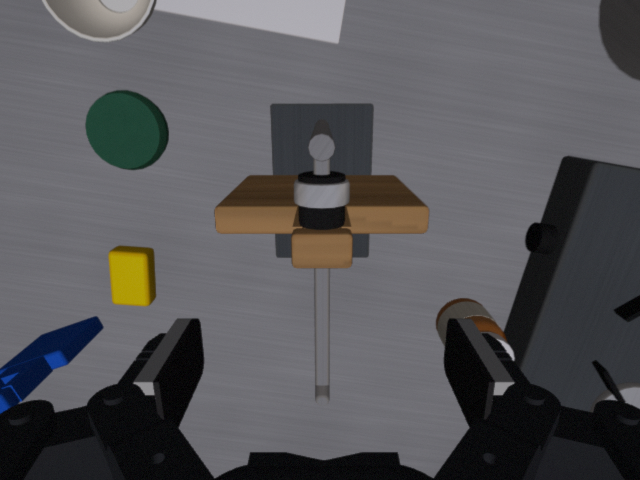

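The large board hangs square against the buffer: handle at (322,248), buffer at rows 205–228. Next, the medium board.

{"op": "apply_moves", "data": {
  "series": "0 0 0 0 0 0.123 -1; -0.52 -3.88 0 0 0 0 -1; -0.52 -3.88 0 0 0 0 -1; -0.52 -3.88 0 0 0 0 -1; -0.52 -3.88 0 0 0 0 -1; -0.52 -3.88 0 0 0 0 -1; -0.52 -3.88 0 0 0 0 -1; -0.52 -3.88 0 0 0 0 -1; -0.52 -3.88 0 0 0 0 -1; -0.52 -3.88 0 0 0 0 -1"
}}

```text
clock: 18.0
eef_pos: [544.2, 153.0, 389.3]
tcp_rot: [3.141, 0.002, 0.045]
contact_force: [0.2, 0.7, 0.2]
opening: 1.0
```

{"op": "apply_moves", "data": {
  "series": "-0.52 -3.88 0 0 0 0 -1; -0.52 -3.88 0 0 0 0 -1; -0.52 -3.88 0 0 0 0 -1; 0 0 1 0 0 0 -1; 0 0 3 0 0 0 -1; 0 0 3.5 0 0 0 -1; 0 0 3.5 0 0 0 -1; 0 0 2 0 0 0 -1; 0 0 0 0 0 0 -1; 0 0 0 0 0 0 -1"
}}

```text
clock: 18.83
eef_pos: [523.9, 266.2, 259.2]
tcp_rot: [3.14, 0.004, 0.045]
contact_force: [0.1, 0.1, 0.8]
opening: 1.003
```

```bash
python3 - <<'E'
from h import *
st(); to(524.2,266.4,184,.045)
E
```

```text
t 18.83 [523.86 266.16 259.25] [3.14 0.   0.04] F [0.09 0.13 0.84] op 1.003
turn rz -0.0003 then shift cm [ 0.03 -0.02  7.52] norm 7.5
```

{"op": "apply_moves", "data": {
  "series": "0 0 2 0 0 0 -1; 0 0 3 0 0 0 -1; 0 0 2 0 0 0 -1; 0 0 0.5 0 0 0 -1; 0 0 0 0 0 0 -1; 0 0 0 0 0 0 1; 0 0 0 0 0 0 1; 0 0 0 0 0 0 1; 0 0 0 0 0 0 1; 0 0 0 0 0 0 1"
}}

```text
clock: 19.67
eef_pos: [525.6, 267.2, 187.4]
tcp_rot: [-3.141, -0.002, 0.045]
contact_force: [0.1, -1.7, 5.2]
opening: 0.481
```

{"op": "apply_moves", "data": {
  "series": "0 0 0 0 0 0 1; 0 0 0 0 0 0 1; 0 0 0 0 0 0 1; 0 0 -0.3 0 0 0 1; 0 0 -0.8 0 0 0 1; 0 0 -1.5 0 0 0 1; 0 0 -2 0 0 0 1; 0 0 -2.5 0 0 0 1; 0 0 -2 0 0 0 1; 0 0 -0.9 0 0 0 1"
}}

```text
clock: 20.5
eef_pos: [525.7, 267.4, 289.3]
tcp_rot: [-3.14, -0.004, 0.045]
contact_force: [0.4, 0.5, -1.2]
opening: 0.481
```

```bash
python3 - <<'E'
from h import *
st(); to(466.8,-219.5,284.5,.045)
E
```

```text
t 20.50 [525.71 267.44 289.33] [-3.14 -0.    0.04] F [ 0.37  0.52 -1.22] op 0.481
turn rz -0.0002 then shift cm [-8.08 48.38  0.48] norm 49.1
```

{"op": "apply_moves", "data": {
  "series": "0 1 0 0 0 0 1; 0 2.5 0 0 0 0 1; 0 3.6 0 0 0 0 1; 0 3.6 0 0 0 0 1; 0 3.6 0 0 0 0 1; -0.88 3.6 0 0 0 0 1; -0.88 3.6 0 0 0 0 1; -0.88 3.6 0 0 0 0 1; -0.88 3.6 0 0 0 0 1; -0.88 3.6 0 0 0 0 1"
}}

```text
clock: 21.33
eef_pos: [493.4, -59.8, 284.4]
tcp_rot: [-3.141, 0.002, 0.045]
contact_force: [1.2, -1.0, -1.8]
opening: 0.481
```

{"op": "apply_moves", "data": {
  "series": "-0.88 3.6 0 0 0 0 1; -0.88 3.6 0 0 0 0 1; -0.88 3.6 0 0 0 0 1; -0.88 3.6 0 0 0 0 1; -0.2 1.7 0.2 0 0 0 1; 0 0 0 0 0 -0.06 1; 0 0 0 0 0 -0.063 1; 0 0 0 0 0 0 1; 0 0 0 0 0 0 1; 0 0 0 0 0 0 1"
}}

```text
clock: 22.17
eef_pos: [464.8, -220.1, 283.1]
tcp_rot: [-3.141, 0.001, 0.166]
contact_force: [0.4, 1.2, -1.2]
opening: 0.48
```

```bash
cat >> h.py <<'E'
def chk(off,w):
    s=st(); p=s["eef_pos"]; yaw=s["tcp_rot"][2]; d=np.array([np.cos(yaw),np.sin(yaw),0]); c=r.camera_info("wrist"); g=cv2.cvtColor(r.grab_frame("wrist"),6)
    print("s %.1f lat %.1f"%((p[0]-604.8)*.986+(p[1]+196.1)*.167, -(p[0]-604.8)*.167+(p[1]+196.1)*.986))
    for o in(off-3,off,off+3):
        e=p-[0,0,o]; print(o,"rows top front/rear, eye bottom near/far, shoulder",[round(proj(c,e+d*k+[0,0,h])[1]) for k,h in((11,30),(-11,30),(11,-14),(-11,-14),(11,-40))])
    v=cv2.GaussianBlur(g,(5,3),0)[:,322].astype(int); e=np.diff(v); print("edges",[(i,e[i]) for i in range(180,470) if abs(e[i])>12]); return g
E
python3 - <<'E'
from h import *
chk(12.5,42); to(466.8,-219.5,287.5,.168)
E
```

```text
t 22.17 [ 464.77 -220.08  283.14] [-3.14  0.    0.17] F [ 0.39  1.23 -1.22] op 0.480
s -142.1 lat -0.3
9.5 rows top front/rear, eye bottom near/far, shoulder [346, 408, 284, 333, 260]
12.5 rows top front/rear, eye bottom near/far, shoulder [340, 402, 280, 329, 257]
15.5 rows top front/rear, eye bottom near/far, shoulder [335, 395, 277, 326, 255]
edges [(264, np.int64(-20)), (265, np.int64(-18)), (282, np.int64(15)), (283, np.int64(26)), (284, np.int64(13)), (321, np.int64(-22)), (322, np.int64(-17)), (458, np.int64(-23)), (459, np.int64(-43)), (460, np.int64(-30))]
turn rz -0.0015 then shift cm [ 0.19 -0.02 -0.42] norm 0.5
```

{"op": "apply_moves", "data": {
  "series": "0 0 -0.44 0 0 0 1; 0.5 0 0 0 0 0 1; 0.6 0 0 0 0 0 1; 0.6 0 0 0 0 0 1; 0.6 0 0 0 0 0 1; 0.6 0 0 0 0 0 1; 0.6 0 0 0 0 0 1; 0.5 0 0 0 0 0 1; 0.5 0 0 0 0 0 1; 0.5 0 0 0 0 0 1"
}}

```text
clock: 23.05
eef_pos: [515.1, -211.8, 288.1]
tcp_rot: [-3.141, 0.0, 0.168]
contact_force: [-0.7, -0.2, -2.4]
opening: 0.484
```

```bash
python3 - <<'E'
from h import *
st(); 
g=chk(13,42); cv2.imwrite("pics/w7.png",g)
E
```

```text
t 23.05 [ 515.11 -211.75  288.08] [-3.14  0.    0.17] F [-0.7  -0.23 -2.43] op 0.484
t 23.05 [ 515.11 -211.75  288.08] [-3.14  0.    0.17] F [-0.7  -0.23 -2.43] op 0.484
s -91.0 lat -0.5
10 rows top front/rear, eye bottom near/far, shoulder [345, 407, 283, 333, 259]
13 rows top front/rear, eye bottom near/far, shoulder [339, 401, 280, 329, 257]
16 rows top front/rear, eye bottom near/far, shoulder [334, 394, 277, 325, 255]
edges [(320, np.int64(-13)), (321, np.int64(-26)), (322, np.int64(-19)), (458, np.int64(-22)), (459, np.int64(-42)), (460, np.int64(-29))]
```

{"op": "apply_moves", "data": {
  "series": "0.4 0 0 0 0 0 1; 0.7 0 0.2 0 0 0 1; 0.9 0 0.3 0 0 0 1; 1 0 0.3 0 0 0 1; 1 0 0.2 0 0 0 1; 0.9 0 0.1 0 0 0 1; 0.7 0 0 0 0 0 1; 0.5 0 0 0 0 0 1; 0.3 0 0 0 0 0 1; 0 0 0 0 0 0 1"
}}

```text
clock: 23.93
eef_pos: [578.3, -201.1, 277.2]
tcp_rot: [3.142, -0.0, 0.168]
contact_force: [0.0, 0.1, -2.2]
opening: 0.482
```

{"op": "apply_moves", "data": {
  "series": "0.02 0 0.02 0 0 0 1; 0.02 0 0.02 0 0 0 1; 0.02 0 0.02 0 0 0 1; 0.02 0 0.02 0 0 0 1; 0.02 0 0.02 0 0 0 1; 0.02 0 0.02 0 0 0 1; 0.02 0 0.02 0 0 0 1; 0 0 0 0 0 0 1; 0 0 0 0 0 0 1; 0 0 0 0 0 0 1"
}}

```text
clock: 24.77
eef_pos: [579.1, -201.0, 275.8]
tcp_rot: [-3.142, -0.0, 0.168]
contact_force: [-0.1, -1.5, -3.0]
opening: 0.484
```

```bash
python3 - <<'E'
from h import *
g=chk(13,42); cv2.imwrite("pics/w8.png",g)
E
```

```text
t 24.77 [ 579.1  -200.95  275.79] [-3.14 -0.    0.17] F [-0.14 -1.46 -3.05] op 0.484
s -26.1 lat -0.5
10 rows top front/rear, eye bottom near/far, shoulder [345, 407, 283, 333, 259]
13 rows top front/rear, eye bottom near/far, shoulder [339, 401, 280, 329, 257]
16 rows top front/rear, eye bottom near/far, shoulder [334, 394, 277, 325, 255]
edges [(199, np.int64(-24)), (200, np.int64(-50)), (201, np.int64(-39)), (321, np.int64(-25)), (322, np.int64(-18)), (458, np.int64(-23)), (459, np.int64(-42)), (460, np.int64(-30))]
```

View pics/w8.png

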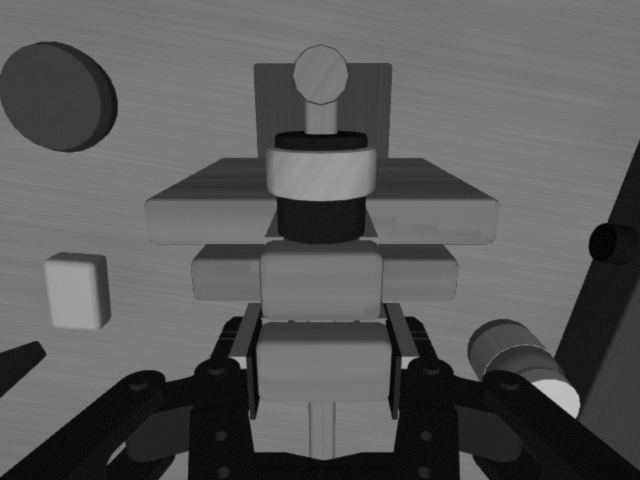

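The view shows the medium board on the bar right in front of the large one, centred (handle columns 257–391, bar at about 322), with the collar unmoved at rows 150–199.

{"op": "apply_moves", "data": {
  "series": "0.05 0 0.02 0 0 0 1; 0.05 0 0.02 0 0 0 1; 0.05 0 0.02 0 0 0 1; 0.05 0 0.02 0 0 0 1; 0.05 0 0 0 0 0 1; 0.05 0 0 0 0 0 1; 0.03 0 0 0 0 0 1; 0.02 0 0 0 0 0 1; 0 0 0 0 0 0 1; 0 0 0 0 0 0 1"
}}

```text
clock: 25.65
eef_pos: [582.5, -200.4, 275.0]
tcp_rot: [3.142, -0.0, 0.168]
contact_force: [0.8, -0.6, -2.5]
opening: 0.483
```

{"op": "apply_moves", "data": {
  "series": "0.015 0 0 0 0 0 1; 0.015 0 0 0 0 0 1; 0.015 0 0 0 0 0 1; 0.015 0 0 0 0 0 1; 0.01 0 0 0 0 0 1; 0.01 0 0 0 0 0 1; 0 0 0 0 0 0 1; 0 0 0 0 0 0 1; 0 0 0 0 0 0 1; 0 0 0 0 0 0 1"
}}

```text
clock: 26.48
eef_pos: [583.4, -200.2, 275.0]
tcp_rot: [3.142, -0.0, 0.168]
contact_force: [-0.1, 0.4, -2.5]
opening: 0.483
```

{"op": "apply_moves", "data": {
  "series": "0.015 0 0 0 0 0 1; 0.015 0 0 0 0 0 1; 0.015 0 0 0 0 0 1; 0.015 0 0 0 0 0 1; 0.01 0 0 0 0 0 1; 0.01 0 0 0 0 0 1; 0 0 0 0 0 0 1; 0 0 0 0 0 0 1; 0 0 0 0 0 0 1; 0 0 0 0 0 0 1"
}}

```text
clock: 27.32
eef_pos: [584.1, -200.1, 275.0]
tcp_rot: [-3.142, 0.0, 0.168]
contact_force: [-0.4, -0.2, -0.9]
opening: 0.481
```

{"op": "apply_moves", "data": {
  "series": "0.01 0 0 0 0 0 1; 0.01 0 0 0 0 0 1; 0.01 0 0 0 0 0 1; 0.01 0 0 0 0 0 1; 0.01 0 0 0 0 0 1; 0 0 0 0 0 0 1; 0 0 0 0 0 0 1; 0 0 0 0 0 0 1; 0 0 0 0 0 0 1; 0 0 0 0 0 0 1"
}}

```text
clock: 28.15
eef_pos: [584.6, -200.1, 275.0]
tcp_rot: [3.142, -0.0, 0.168]
contact_force: [-0.4, 0.3, -2.1]
opening: 0.48
```

{"op": "apply_moves", "data": {
  "series": "0.01 0 0 0 0 0 1; 0.01 0 0 0 0 0 1; 0.01 0 0 0 0 0 1; 0.01 0 0 0 0 0 1; 0.01 0 0 0 0 0 1; 0 0 0 0 0 0 1; 0 0 0 0 0 0 1; 0 0 0 0 0 0 1; 0 0 0 0 0 0 1; 0 0 0 0 0 0 1"
}}

```text
clock: 28.98
eef_pos: [584.9, -199.9, 275.0]
tcp_rot: [-3.142, 0.0, 0.168]
contact_force: [-2.8, -0.8, -1.0]
opening: 0.486
```

{"op": "apply_moves", "data": {
  "series": "0.01 0 0 0 0 0 1; 0.01 0 0 0 0 0 1; 0.01 0 0 0 0 0 1; 0 0 0 0 0 0 1; 0 0 0 0 0 0 1; 0 0 0 0 0 0 1; 0 0 0 0 0 0 1; 0 0 0 0 0 0 1; 0 0 0 0 0 0 1; 0 0 0 0 0 0 1"
}}

```text
clock: 29.82
eef_pos: [585.0, -200.0, 275.0]
tcp_rot: [-3.142, 0.001, 0.168]
contact_force: [-5.5, -1.3, 0.9]
opening: 0.485
```

{"op": "apply_moves", "data": {
  "series": "0 0 0 0 0 0 -1; 0 0 0 0 0 0 -1; 0 0 0 0 0 0 -1; 0 0 0 0 0 0 -1; 0 0 -1 0 0 0 -1; 0 0 -3 0 0 0 -1; 0 0 -4 0 0 0 -1; 0 0 -4 0 0 0 -1; 0 0 0 0 0 0 -1; 0 0 0 0 0 0.123 -1"
}}

```text
clock: 30.65
eef_pos: [586.7, -200.3, 399.3]
tcp_rot: [3.139, -0.006, 0.047]
contact_force: [-0.3, 0.5, -1.1]
opening: 0.999
```

```bash
python3 - <<'E'
from h import *
st(); cv2.imwrite("pics/w9.png",r.grab_frame("wrist")); to(484,266.2,395,.045)
E
```

```text
t 30.65 [ 586.73 -200.27  399.26] [ 3.14 -0.01  0.05] F [-0.34  0.54 -1.12] op 0.999
turn rz -0.0137 then shift cm [ -8.1  -47.04   0.24] norm 47.7
```

{"op": "apply_moves", "data": {
  "series": "-0.68 -3.92 0 0 0 0 -1; -0.68 -3.92 0 0 0 0 -1; -0.68 -3.92 0 0 0 0 -1; -0.68 -3.92 0 0 0 0 -1; -0.68 -3.92 0 0 0 0 -1; -0.68 -3.92 0 0 0 0 -1; -0.68 -3.92 0 0 0 0 -1; -0.68 -3.92 0 0 0 0 -1; -0.68 -3.92 0 0 0 0 -1; -0.68 -3.92 0 0 0 0 -1"
}}

```text
clock: 31.53
eef_pos: [499.1, 190.5, 395.3]
tcp_rot: [-3.141, -0.001, 0.047]
contact_force: [1.3, 0.3, 0.1]
opening: 1.001
```

{"op": "apply_moves", "data": {
  "series": "-0.68 -3.92 0 0 0 0 -1; -0.62 -3.92 0 0 0 0 -1; 0 0 0 0 0 0 -1; 0 0 1 0 0 0 -1; 0 0 3 0 0 0 -1; 0 0 3.8 0 0 0 -1; 0 0 3.8 0 0 0 -1; 0 0 3 0 0 0 -1; 0 0 0 0 0 0 -1; 0 0 0 0 0 0 -1"
}}

```text
clock: 32.37
eef_pos: [482.9, 264.9, 247.9]
tcp_rot: [3.14, 0.003, 0.044]
contact_force: [1.2, -0.2, -0.1]
opening: 1.001
```

```bash
python3 - <<'E'
from h import *
import json
st(); to(484,266.2,153,.045); c=r.camera_info("wrist"); im=r.grab_frame("wrist"); cv2.imwrite("pics/w10.png",im)
e=np.array([484,266.2,144]); print([proj(c,e+[k,y,30]) for k,y in((11,0),(-11,0),(0,24),(0,-24))])
g=cv2.cvtColor(cv2.GaussianBlur(im,(3,3),0),6).astype(int); d=np.diff(g[:,322]); print([(i,d[i]) for i in range(200,479) if abs(d[i])>12]); 
for v in (360,380,400): d=np.diff(g[v]); print(v,[(i,d[i]) for i in range(200,450) if abs(d[i])>12])
E
```

```text
t 32.37 [482.86 264.88 247.88] [3.14 0.   0.04] F [ 1.22 -0.19 -0.15] op 1.001
turn rz -0.0006 then shift cm [ 0.12 -0.13  9.49] norm 9.5
[array([321.48, 239.9 ]), array([319.63, 280.09]), array([273.51, 258.36]), array([367.4 , 262.27])]
[(217, np.int64(20)), (218, np.int64(15)), (232, np.int64(-13)), (233, np.int64(-21)), (234, np.int64(-15)), (240, np.int64(14)), (241, np.int64(14)), (389, np.int64(-22)), (390, np.int64(-23)), (459, np.int64(-14))]
360 [(203, np.int64(14)), (424, np.int64(-23)), (425, np.int64(-33)), (426, np.int64(-22))]
380 [(299, np.int64(13)), (432, np.int64(-25)), (433, np.int64(-35)), (434, np.int64(-20))]
400 [(338, np.int64(13)), (339, np.int64(25)), (340, np.int64(20)), (440, np.int64(-28)), (441, np.int64(-32)), (442, np.int64(-16))]
```

{"op": "apply_moves", "data": {
  "series": "0.12 -0.13 2.5 0 0 0 -1; 0 0 3.5 0 0 0 -1; 0 0 2.5 0 0 0 -1; 0 0 0.9 0 0 0 -1; 0 0 0 0 0 0 -1; 0 0 0 0 0 0 1; 0 0 0 0 0 0 1; 0 0 0 0 0 0 1; 0 0 0 0 0 0 1; 0 0 0 0 0 0 1"
}}

```text
clock: 33.25
eef_pos: [485.8, 268.2, 157.1]
tcp_rot: [-3.141, -0.003, 0.045]
contact_force: [-0.1, -2.7, 7.1]
opening: 0.551
```

{"op": "apply_moves", "data": {
  "series": "0 0 0 0 0 0 1; 0 0 0 0 0 0 1; 0 0 0 0 0 0 1; 0 0 0 0 0 0 1; 0 0 0 0 0 0 1; 0 0 0 0 0 0 1; 0 0 0 0 0 0 1; 0 0 0 0 0 0 1; 0 0 0 0 0 0 1; 0 0 0 0 0 0 1"
}}

```text
clock: 34.08
eef_pos: [485.8, 268.1, 157.1]
tcp_rot: [-3.141, -0.003, 0.045]
contact_force: [-0.4, -2.5, 7.3]
opening: 0.554
```

{"op": "apply_moves", "data": {
  "series": "0 0 -0.3 0 0 0 1; 0 0 -0.8 0 0 0 1; 0 0 -1.5 0 0 0 1; 0 0 -2 0 0 0 1; 0 0 -2.5 0 0 0 1; 0 0 -2.5 0 0 0 1; 0 0 -2 0 0 0 1; 0 0 -1.4 0 0 0 1; 0 1 0 0 0 0 1; -0.1 2 0 0 0 0 1"
}}

```text
clock: 34.92
eef_pos: [485.2, 238.5, 286.0]
tcp_rot: [-3.14, -0.002, 0.047]
contact_force: [-0.5, -1.0, -1.2]
opening: 0.555
```

{"op": "apply_moves", "data": {
  "series": "-0.3 3.5 0 0 0 0 1; -0.3 3.5 0 0 0 0 1; -0.3 3.5 0 0 0 0 1; -0.3 3.5 0 0 0 0 1; -0.3 3.5 0 0 0 0 1; -0.3 3.5 0 0 0 0 1; -0.3 3.5 0 0 0 0 1; -0.3 3.5 0 0 0 0 1; -0.3 3.5 0 0 0 0 1; -0.3 3.5 0 0 0 0 1"
}}

```text
clock: 35.75
eef_pos: [469.2, -115.2, 284.4]
tcp_rot: [-3.141, 0.001, 0.045]
contact_force: [0.4, 0.3, -1.6]
opening: 0.557
```

{"op": "apply_moves", "data": {
  "series": "-0.3 3.5 0 0 0 0 1; -0.3 3.5 0 0 0 0 1; -0.3 2.3 0 0 0 0 1; -0.2 1.3 0 0 0 0 1; 0 0 0 0 0 -0.06 1; 0 0 0 0 0 -0.063 1; 0 0 0 0 0 0 1; 0 0 0 0 0 0 1; 0 0 0 0 0 0 1; 0 0 0 0 0 0 1"
}}

```text
clock: 36.58
eef_pos: [464.3, -219.2, 284.9]
tcp_rot: [-3.141, 0.0, 0.167]
contact_force: [0.1, -0.6, -1.8]
opening: 0.554
```

```bash
python3 - <<'E'
from h import *
chk(13,48); to(466.8,-219.5,287.6,.168)
E
```

```text
t 36.58 [ 464.27 -219.24  284.88] [-3.14  0.    0.17] F [ 0.07 -0.56 -1.81] op 0.554
s -142.4 lat 0.7
10 rows top front/rear, eye bottom near/far, shoulder [345, 407, 283, 333, 259]
13 rows top front/rear, eye bottom near/far, shoulder [339, 401, 280, 329, 257]
16 rows top front/rear, eye bottom near/far, shoulder [334, 394, 277, 325, 255]
edges [(263, np.int64(-14)), (286, np.int64(18)), (287, np.int64(23)), (325, np.int64(-20)), (326, np.int64(-20)), (458, np.int64(-23)), (459, np.int64(-43)), (460, np.int64(-30))]
turn rz -0.0007 then shift cm [ 0.24  0.07 -0.27] norm 0.4
```

{"op": "apply_moves", "data": {
  "series": "0 0.07 -0.25 0 0 0 1; 0.5 0 0 0 0 0 1; 0.6 0 0 0 0 0 1; 0.6 0 0 0 0 0 1; 0.6 0 0 0 0 0 1; 0.6 0 0 0 0 0 1; 0.6 0 0 0 0 0 1; 0.6 0 0 0 0 0 1; 0.6 0 0 0 0 0 1; 0.5 0 0 0 0 0 1"
}}

```text
clock: 37.47
eef_pos: [516.5, -211.5, 287.4]
tcp_rot: [-3.142, 0.0, 0.168]
contact_force: [-0.5, 0.1, -2.1]
opening: 0.55
```

```bash
python3 - <<'E'
from h import *
chk(13,48)
E
```

```text
t 37.47 [ 516.48 -211.48  287.41] [-3.14  0.    0.17] F [-0.48  0.1  -2.13] op 0.550
s -89.7 lat -0.4
10 rows top front/rear, eye bottom near/far, shoulder [345, 407, 283, 333, 259]
13 rows top front/rear, eye bottom near/far, shoulder [339, 401, 280, 329, 257]
16 rows top front/rear, eye bottom near/far, shoulder [334, 394, 277, 325, 255]
edges [(325, np.int64(-24)), (326, np.int64(-22)), (458, np.int64(-22)), (459, np.int64(-40)), (460, np.int64(-27))]
```

{"op": "apply_moves", "data": {
  "series": "0.3 0 0 0 0 0 1; 0.5 0 0.1 0 0 0 1; 0.6 0 0.2 0 0 0 1; 0.6 0 0.3 0 0 0 1; 0.6 0 0.3 0 0 0 1; 0.5 0 0.15 0 0 0 1; 0.4 0 0.1 0 0 0 1; 0.3 0 0 0 0 0 1; 0.2 0 0 0 0 0 1; 0 0 0 0 0 0 1"
}}

```text
clock: 38.35
eef_pos: [555.6, -204.9, 276.0]
tcp_rot: [3.142, -0.0, 0.168]
contact_force: [-0.5, -0.1, -1.8]
opening: 0.552
```

{"op": "apply_moves", "data": {
  "series": "0.03 0 0.02 0 0 0 1; 0.05 0 0.02 0 0 0 1; 0.05 0 0.02 0 0 0 1; 0.05 0 0.02 0 0 0 1; 0.05 0 0.02 0 0 0 1; 0.03 0 0 0 0 0 1; 0.02 0 0 0 0 0 1; 0 0 0 0 0 0 1; 0 0 0 0 0 0 1; 0 0 0 0 0 0 1"
}}

```text
clock: 39.18
eef_pos: [557.9, -204.5, 275.0]
tcp_rot: [-3.142, 0.0, 0.168]
contact_force: [-0.4, 0.1, -2.1]
opening: 0.552
```

```bash
python3 - <<'E'
from h import *
g=chk(13,48); cv2.imwrite("pics/w11.png",g)
E
```

```text
t 39.18 [ 557.93 -204.49  274.98] [-3.14  0.    0.17] F [-0.36  0.09 -2.09] op 0.552
s -47.6 lat -0.4
10 rows top front/rear, eye bottom near/far, shoulder [345, 407, 283, 333, 259]
13 rows top front/rear, eye bottom near/far, shoulder [339, 401, 280, 329, 257]
16 rows top front/rear, eye bottom near/far, shoulder [334, 394, 277, 325, 255]
edges [(252, np.int64(-18)), (325, np.int64(-23)), (326, np.int64(-23)), (458, np.int64(-22)), (459, np.int64(-41)), (460, np.int64(-29))]
```

View pics/w11.png

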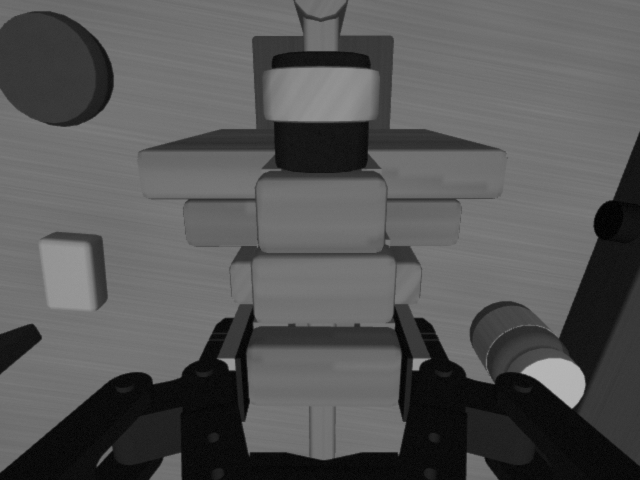

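All three boards are on the bar in order and square: large, medium, small at columns about 255–388, 252–395 and 247–400. The small one is a few mm from the medium.

{"op": "apply_moves", "data": {
  "series": "0.04 0 0.02 0 0 0 1; 0.05 0 0.02 0 0 0 1; 0.05 0 0 0 0 0 1; 0.05 0 0 0 0 0 1; 0.05 0 0 0 0 0 1; 0.05 0 0 0 0 0 1; 0.04 0 0 0 0 0 1; 0.02 0 0 0 0 0 1; 0 0 0 0 0 0 1; 0 0 0 0 0 0 1"
}}

```text
clock: 40.07
eef_pos: [561.4, -203.9, 274.6]
tcp_rot: [-3.142, 0.0, 0.168]
contact_force: [-0.0, 0.6, -1.9]
opening: 0.551
```

{"op": "apply_moves", "data": {
  "series": "0.015 0 0 0 0 0 1; 0.015 0 0 0 0 0 1; 0.015 0 0 0 0 0 1; 0.015 0 0 0 0 0 1; 0.01 0 0 0 0 0 1; 0.01 0 0 0 0 0 1; 0 0 0 0 0 0 1; 0 0 0 0 0 0 1; 0 0 0 0 0 0 1; 0 0 0 0 0 0 1"
}}

```text
clock: 40.9
eef_pos: [562.2, -203.8, 274.6]
tcp_rot: [3.142, 0.0, 0.168]
contact_force: [-0.0, -0.3, -2.2]
opening: 0.554
```

{"op": "apply_moves", "data": {
  "series": "0.01 0 0 0 0 0 1; 0.01 0 0 0 0 0 1; 0.01 0 0 0 0 0 1; 0.01 0 0 0 0 0 1; 0.01 0 0 0 0 0 1; 0.01 0 0 0 0 0 1; 0 0 0 0 0 0 1; 0 0 0 0 0 0 1; 0 0 0 0 0 0 1; 0 0 0 0 0 0 1"
}}

```text
clock: 41.73
eef_pos: [562.8, -203.7, 274.6]
tcp_rot: [-3.142, -0.0, 0.168]
contact_force: [-0.1, 0.5, -2.2]
opening: 0.549
```

{"op": "apply_moves", "data": {
  "series": "0.01 0 0 0 0 0 1; 0.01 0 0 0 0 0 1; 0.01 0 0 0 0 0 1; 0.01 0 0 0 0 0 1; 0.01 0 0 0 0 0 1; 0 0 0 0 0 0 1; 0 0 0 0 0 0 1; 0 0 0 0 0 0 1; 0 0 0 0 0 0 1; 0 0 0 0 0 0 1"
}}

```text
clock: 42.57
eef_pos: [563.2, -203.6, 274.6]
tcp_rot: [-3.142, 0.0, 0.168]
contact_force: [0.3, -0.1, -1.9]
opening: 0.555
```

{"op": "apply_moves", "data": {
  "series": "0.01 0 0 0 0 0 1; 0.01 0 0 0 0 0 1; 0.01 0 0 0 0 0 1; 0.01 0 0 0 0 0 1; 0.01 0 0 0 0 0 1; 0 0 0 0 0 0 1; 0 0 0 0 0 0 1; 0 0 0 0 0 0 1; 0 0 0 0 0 0 1; 0 0 0 0 0 0 1"
}}

```text
clock: 43.4
eef_pos: [563.8, -203.5, 274.6]
tcp_rot: [3.142, -0.0, 0.168]
contact_force: [-0.4, -0.2, -1.6]
opening: 0.556
```

{"op": "apply_moves", "data": {
  "series": "0.01 0 0 0 0 0 1; 0.01 0 0 0 0 0 1; 0.01 0 0 0 0 0 1; 0.01 0 0 0 0 0 1; 0.01 0 0 0 0 0 1; 0 0 0 0 0 0 1; 0 0 0 0 0 0 1; 0 0 0 0 0 0 1; 0 0 0 0 0 0 1; 0 0 0 0 0 0 1"
}}

```text
clock: 44.23
eef_pos: [564.3, -203.4, 274.6]
tcp_rot: [3.142, -0.0, 0.168]
contact_force: [0.8, 0.1, -1.9]
opening: 0.554
```

{"op": "apply_moves", "data": {
  "series": "0.01 0 0 0 0 0 1; 0.01 0 0 0 0 0 1; 0.01 0 0 0 0 0 1; 0.01 0 0 0 0 0 1; 0.01 0 0 0 0 0 1; 0 0 0 0 0 0 1; 0 0 0 0 0 0 1; 0 0 0 0 0 0 1; 0 0 0 0 0 0 1; 0 0 0 0 0 0 1"
}}

```text
clock: 45.07
eef_pos: [564.6, -203.3, 274.5]
tcp_rot: [-3.141, 0.0, 0.168]
contact_force: [-2.4, -0.6, -1.3]
opening: 0.552
```

Contact at 2.4 N; a bit more, then hold.

{"op": "apply_moves", "data": {
  "series": "0.01 0 0 0 0 0 1; 0.01 0 0 0 0 0 1; 0.01 0 0 0 0 0 1; 0 0 0 0 0 0 1; 0 0 0 0 0 0 1; 0 0 0 0 0 0 1; 0 0 0 0 0 0 1; 0 0 0 0 0 0 1; 0 0 0 0 0 0 1; 0 0 0 0 0 0 1"
}}

```text
clock: 45.9
eef_pos: [564.7, -203.3, 274.5]
tcp_rot: [-3.141, 0.001, 0.168]
contact_force: [-4.9, -1.2, 0.4]
opening: 0.552
```

{"op": "apply_moves", "data": {
  "series": "0 0 0 0 0 0 -1; 0 0 0 0 0 0 -1; 0 0 0 0 0 0 -1; 0 0 0 0 0 0 -1; 0 0 -1 0 0 0 -1; 0 0 -3 0 0 0 -1; 0 0 -4 0 0 0 -1; 0 0 -4 0 0 0 -1; 0 0 0 0 0 0 -1; 0 0 0 0 0 0 -1"
}}

```text
clock: 46.73
eef_pos: [566.2, -203.6, 398.3]
tcp_rot: [3.139, -0.006, 0.168]
contact_force: [0.0, 0.0, -1.2]
opening: 0.998
```

```bash
python3 - <<'E'
from h import *
st(); c=r.camera_info("wrist"); im=r.grab_frame("wrist"); s=r.grab_frame("scene"); t=r.grab_frame("top")
cv2.imwrite("pics/w12.png",im); cv2.imwrite("pics/t12.png",t)
cv2.imwrite("pics/c12.png",np.hstack([cv2.resize(im[60:420,140:500],(400,400)),cv2.resize(s[100:260,170:330],(400,400),interpolation=2)]))
# collar check against first view
g=cv2.cvtColor(im,6).astype(int); v=np.diff(cv2.GaussianBlur(g.astype(np.uint8),(3,3),0)[:,322].astype(int)); E=[i for i in range(60,460) if abs(v[i])>18]; print(E)
d=np.array([.986,.167])
for e in E: q=plane(c,(322,e),287)[:2]; print(e,"s(z287) %.1f"%((q-[604.8,-196.1])@d),end="; ")
E
```

```text
t 46.73 [ 566.24 -203.65  398.31] [ 3.14 -0.01  0.17] F [ 0.03  0.01 -1.19] op 0.998
[95, 96, 102, 103, 104, 128, 129, 130, 155, 230, 458, 459]
95 s(z287) 43.2; 96 s(z287) 42.7; 102 s(z287) 39.6; 103 s(z287) 39.1; 104 s(z287) 38.6; 128 s(z287) 26.1; 129 s(z287) 25.5; 130 s(z287) 25.0; 155 s(z287) 11.4; 230 s(z287) -32.4; 458 s(z287) -202.5; 459 s(z287) -203.4;
```

View pics/c12.png

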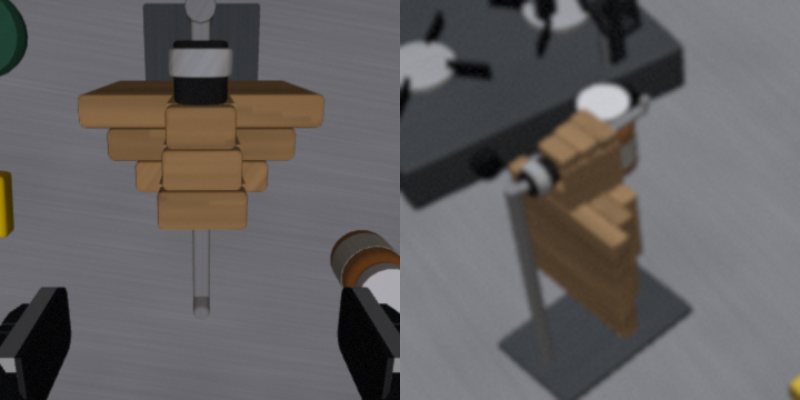

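The three boards hang flush and square, and the collar's front face is at s = 25.5 mm against 25.7 mm at the start. The gripper is open and clear of everything, so I'm handing in.

```bash
python3 -c "
from rig import r
print(r.sign_off())"
```

```text
the job is handed in; nothing more can be done
None
```

The three wooden boards hang on the hook in the order large, medium, small, and the job was handed in at 46.9 s of the 72 s allowed. Each board was gripped by the sides of its handle, slid back along the bar, pressed and let go.

| Board | Pressed against | Force in the bar's direction | Held for about |
|---|---|---|---|
| Large | rubber buffer | 5.3 N | 0.7 s |
| Medium | large board | 5.5 N | 0.6 s |
| Small | medium board | 4.9 N | 0.6 s |

**Final checks:** In the last views all three boards hang square, each against the one behind. The collar's front face is within measuring error of its start (25.5 mm against 25.7 mm along the bar). The gripper is open and about 120 mm above the boards.

**Not settled or not checked:**
- **Medium board's eye height:** its height in the grip came out between 11 and 16 mm below the TCP, depending on which edge I used. I took about 13 mm, and it threaded without contact.
- **Bystanders:** I did not measure them at the end. Nothing in the pictures or force readings suggested one had been touched.
- **Pictures:** I viewed 11, one past the budget of 10.

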